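Read the reel's bearing tag with the wand as the reel coasts

ROBOT

A 6-joint arm with a two-finger parallel gripper is mounted at the origin on the work surface. World frame = base frame: x ahead of the robot, y to its left, z up, the work surface at z = 0. Lengths are in m, angles in degrees, forces in N, time in s.
With the tool pointing down it reaches from about 0.3 to 0.75 m from the base axis. Payload 8.5 kg.
Tool frame: the origin (TCP) lies midway between the tips of the shut fingers; the grasp point (between the pads) lies 19 mm behind it (env.grasp_offset is the distance from the TCP to the grasp point, in m); z points along the fingers, y is the line along which they close (so a half turn about z gives the same grasp; the last joint's range is limited). The gripper opens to 85 mm and grips with 20 to 120 N. Pads are 22 mm wide; open, the fingers measure 114 mm over their backs; the gripper's body (76 mm by 85 mm) begins 54 mm behind the grasp point. The pads swing forward as they close: fully open they stand 13 mm farther back than shut.
Start: joints at [-82.981, 21.807, 74.336, -0, 83.858, -12.336], TCP at [0.182, -0.519, 0.231] pointing down, gripper open.
Joint ranges: [-178.18, 178.18], [-50.72, 133.34], [12.68, 142.11], [-81.47, 261.47], [9.98, 163.14], [-165.26, 165.26]. Speed limits (degrees/s): [136.94, 136.94, 180, 180, 180, 180].

INTERFACE

Orientations are given as a 3x3 rotation matrix whose columns are the frame's x, y, z axes.
In Python, from rig import env gives the robot as it stands.
- The arm moves only by the tool servo_tool, never from a script. Its argument "deltas" is text: rows parted by semicolons, each of 7 numbers parted by spaces: the opening, from 0 (shut) to 1 (fully open), then the shift along the tool's x, y, z in mm, then the turn, a rotation vector about the tool's x, y, z in rad. A call has 1 to 8 rows; each row shifts and turns the commanded pose from where the row before left it, along the tool's axes as they then stand; what a row does not reach is not made up. A row lasts 1/12 s, in which the tool goes at most 41.7 mm and 7.16 degrees, less where a joint would pass 70% of its speed; a pose out of reach is approached as far as the arm can. A call is refused whole if a number of a shift passes 41.7 or a number of a turn 0.125, either way. A call with a gripper value outside its range is refused whole. The fingers move at their own pace and stop on an object; "newtons" is the grip in N (left out, the last holds). Time passes only in rows, so rows that do not move let the fingers close. It gives the time, the measured TCP pose, the force, the opening and the grip force at its end, in the units of the state.
- env.observe(): the state, without advancing time (a new reading comes with each control period).
- env.get_image(name): name is "scene" or "top"; returns a dict with "img" (400x640x3 uint8, red, green, blue), "depth" (400x640 float32, m along the optical axis (not along the pixel's ray), 0 where there is no reading), "camera_matrix" (3x3 intrinsics, pixels), "world_to_cam" (4x4, takes a point from world to camera coordinates). Camera axes: x right, y down, z forward; pixel columns grow to the right and rows downward; lengths in m; the calibration is good to about 2 mm. A picture is of the moment at which its call begins.
- env.close_job(): hands the job in; it is judged then, once.
Trained networks look in a picture, given as the dict that the camera call returned (one of the last four; its "shot" number tells which), for a name from the list of things; names that differ only in an ending like _2 or _b are one class to them, and where a whole thing is asked for, a point or a joint stands for the part that bears it (a point fixed in the world has none). Each returns a list of dicts, best first, with "conf" (0 to 1); they miss things now and then, are a little off and sometimes report something else, mostly with a low value. They report only what shows in the picture. A call takes as long as a camera call. They do not tell look-alikes from the thing itself.
- env.spot_in(name, picture): "bbox" ([centre column, centre row, width, height] in pixels, round what is visible of it).
- env.spot_point(name, picture): "uv" ([column, row] in pixels: a listed point, or the origin of a listed thing).
The state is a dict: "time_s": time; "q": joint angles; "qvel": joint speeds; "joint_efforts": joint torques, N m; "position": TCP position; "tool_rot": TCP orientation; "ft_force": force on the tool from outside, world axes, zero at the start; "wrist_torque": the same for the moment, N m; "grip_width": finger opening in m; "gripper_force": force on a finger pad.
Only numpy, scipy, OpenCV 4.12 (cv2) and the standard library are available. Lean on these libraries where they do the work, as an engineer would, in place of code of your own. Each camera call takes 0.05 s, during which the arm holds its last target. There are 200 camera calls.

TASK

Take the yellow reader wand out of its grey dock, set the big flat reel turning with a push on its black crank peg, and let it coast freely. While it coasts at 6 to 24 turns a minute, with nothing touching it, keep the wand's blue head just above the orange tag on the reel, within 25 mm of it and following it round, for five seconds without a break; then stand the wand back in its dock and let go. Handle the wand and reel gently, never spin the reel faster than 28 turns a minute, and leave the bobbin, mug, oil bottle and screwdriver where they are.

Things in the scene. Friction and masses are not known exactly. Their poses are not given: they have to be found in the camera images.
- stand: Grey square base plate 190 x 190 mm, fixed to the bench (place and yaw vary), that carries the reel on an upright, low-friction bearing. Origin: underside centre, on the bench, on the reel's axis; z up.
- reel (a joint): Angle (rad) of the reel about the upright axis through the stand's origin, counterclockwise from above positive, no stops: direction from the axis to the orange tag, measured from the stand's x axis. Mass 1.1 kg nominal (varies by a third), inertia 0.005 kg m2, bearing drag 0.0003 N m s/rad plus 0.0002 N m: from 1.7 rad/s it slows to about 0.9 in some 7 s.
- reel_axis (a point): Point on the reel's axis at the height of its upper flange's top, 105 mm above the bench. The flat aluminium reel: lower flange at height 45 to 51 mm, barrel radius 45 mm, upper flange radius 115 mm and 6 mm thick; its six dark round spots are only look. A brass nut of radius 14 mm on the axis rises to 120 mm.
- tag (a point): Centre of the top face of the orange transponder tag, a disc of radius 17 mm, 4 mm proud of the upper flange, 85 mm from the axis, at 109 mm above the bench. It turns with the reel.
- crank (a point): Centre of the top of the black crank peg, an upright cylinder of radius 10 mm standing 40 mm above the upper flange (heights 105 to 145 mm above the bench), 85 mm from the axis, straight across the axis from the tag. Push it sideways, along its circle, to turn the reel.
- wand: Reader wand, loose, 150 mm long, 160 g, upright in the dock. Origin: centre of its lower end; z along it, up. From the lower end: blue cylindrical head of radius 17 mm (0 to 30 mm), steel neck of radius 12 mm (30 to 80), yellow square handle 30 x 30 mm, faces across its x and y (80 to 150). Grip the handle from above, about 120 mm up.
- wand_head (a point): Centre of the wand's lower end face (the reading face of the blue head): the same point as the wand's origin.
- dock: Grey dock fixed to the bench (place and yaw vary; it may stand left or right of the reel): a base 100 x 100 x 6 mm with a square open cup in the middle, 46 x 46 mm inside, walls 5 mm, rim 60 mm above the bench. Origin: underside centre; z up. The wand stands in it head down.
- dock_floor (a point): Centre of the cup's inner floor, 6 mm above the bench: where the middle of the wand's lower end belongs, give or take the cup's play.
- bobbin: Bystander: small loose aluminium bobbin, 80 mm across, 56 mm high. Origin: underside centre.
- mug: Bystander: loose white mug, radius 40 mm, 90 mm high. Origin: underside centre.
- oil: Bystander: small loose amber bottle, radius 24 mm, 110 mm high. Origin: underside centre.
- driver: Bystander: loose screwdriver lying on the bench. Origin: underside centre.
Mind the look-alikes: they are no part of the job. Leave any purple look-alike of the wand alone.

How it is judged (in metres and radians):
On the way, in this order (a step that is already met when the one before it is completed fails the run):
1. the wand is lifted clear of its dock (z of wand in the frame of dock above 0.08 m), for 0.2 s.
2. for 4.5 s on end the wand's lower end is over the tag, within 30 mm of it, while the reel coasts at 0.58 to 2.7 rad/s and nothing touches it (distance between wand_head and tag below 0.03 m and z of wand_head in the frame of stand above 0.108 m and (velocity of joint reel between 0.58 and 2.7 rad/s or velocity of joint reel between -2.7 and -0.58 rad/s) and contact force between stand and anything else below 0.2 N), for 4.5 s.
At the end, for the whole second after the job is handed in: The wand stands in its dock again: lower end on the cup's floor (within 6 mm in height, 14 mm sideways), upright within 0.2 rad, at rest and released. The reel may still be coasting (horizontal distance between wand_head and dock_floor below 0.014 m and z of wand in the frame of dock below 0.012 m and angle between wand's own z axis and vertical below 0.2 rad and linear speed of wand below 0.02 m/s); the robot touches nothing.
It fails at once if the reel is spun faster than about 29 turns a minute (3.1 rad/s) (velocity of joint reel above 3.1 rad/s or velocity of joint reel below -3.1 rad/s).
It fails at once if the reel or its stand is pushed or struck with more than 15 N (contact force between stand and anything else above 15 N).
It fails at once if the wand is tipped over or laid down (more than 0.7 rad from upright) (angle between wand's own z axis and vertical above 0.7 rad).
It fails at once if the wand is rammed into the dock with more than 40 N (contact force between wand and dock above 40 N).
It fails at once if the bobbin, mug, oil bottle or screwdriver is moved more than 30 mm (distance of any of bobbin, mug, oil, driver from where it was at the start of the episode above 0.03 m).
It also fails if it takes over 69 s, if anything falls off the work surface, if the arm or the gripper's body presses on something with over 40 N, if the wrist force passes 120 N, or if a joint passes its speed limit or range.

## Working session

There is one attempt and no reset: what is moved stays moved. The work goes in short steps, Python scripts to look and compute and a tool call to move; the robot and the scene stay as the last step left them, time stands still between calls to the robot, and variables do not carry over. Pictures are saved under pics/ and viewed, at most 10 in all, crops included, and the job is handed in when it is done.

Besides the shell and the picture viewer there is one more tool, called after "Emit:" as name(argument=value, ...), one argument or row to a line, values as JSON. servo_tool: Moves the arm, as the interface text tells. Its arguments: {"type":"object","properties":{"deltas":{"type":"string"},"newtons":{"type":"number"}},"required":["deltas"]}

```bash
mkdir -p pics; ls; cat > h.py <<'E'
import numpy as np, cv2
from rig import env
def world(p,u,v,z=None):
    K=p["camera_matrix"];T=np.linalg.inv(p["world_to_cam"])
    r=T[:3,:3]@np.linalg.inv(K)@np.array([u,v,1.]);o=T[:3,3]
    if z is None: return o+r*p["depth"][int(round(v)),int(round(u))]
    return o+r*(z-o[2])/r[2]
def pix(p,X):
    c=p["world_to_cam"]@np.append(X,1);c=p["camera_matrix"]@c[:3];return c[:2]/c[2]
def save(p,n): cv2.imwrite("pics/"+n,cv2.cvtColor(p["img"],cv2.COLOR_RGB2BGR))
E
python3 - <<'E'
from h import *
np.set_printoptions(precision=4,suppress=True)
for c in("top","scene"):
    p=env.get_image(c);save(p,c+"1.png");print(c,np.linalg.inv(p["world_to_cam"]).round(3).tolist())
    for n in("tag","crank","reel_axis","wand","dock_floor","dock","stand","bobbin","mug","oil","driver"):
        for d in env.spot_point(n,p)[:3]:
            u,v=d["uv"];z={"tag":.109,"crank":.145,"reel_axis":.105,"dock_floor":.006}.get(n,0)
            print(n,round(d["conf"],2),np.round([u,v]),world(p,u,v,z))
o=env.observe();print(o["time_s"],o["tool_rot"],o["grip_width"],env.grasp_offset)
E
```

```text
pics
top [[-0.025, -0.997, 0.07, 0.511], [-1.0, 0.026, 0.011, -0.009], [-0.013, -0.07, -0.997, 1.177], [0.0, 0.0, 0.0, 1.0]]
tag 0.59 [290. 194.] [0.5942 0.0816 0.109 ]
tag 0.47 [178. 178.] [0.6432 0.3796 0.109 ]
tag 0.25 [211. 221.] [0.528  0.2901 0.109 ]
crank 0.72 [353. 208.] [ 0.5503 -0.0824  0.145 ]
reel_axis 0.75 [323. 200.] [ 0.5754 -0.0059  0.105 ]
wand 0.68 [224. 254.] [0.4335 0.2848 0.    ]
wand 0.65 [207. 222.] [0.5269 0.3333 0.    ]
wand 0.63 [172. 223.] [0.5262 0.4368 0.    ]
dock_floor 0.71 [213. 219.] [0.5339 0.3131 0.006 ]
dock_floor 0.62 [209. 220.] [0.5325 0.3271 0.006 ]
dock 0.81 [211. 221.] [0.5287 0.3224 0.    ]
stand 0.69 [324. 205.] [ 0.5676 -0.0099  0.    ]
stand 0.58 [356. 210.] [ 0.5506 -0.103   0.    ]
bobbin 0.87 [250. 153.] [0.7268 0.206  0.    ]
mug 0.62 [477. 193.] [ 0.5924 -0.4542  0.    ]
oil 0.69 [388. 151.] [ 0.7226 -0.2012  0.    ]
driver 0.75 [481. 192.] [ 0.5927 -0.4664  0.    ]
driver 0.21 [325. 206.] [ 0.5637 -0.0127  0.    ]
driver 0.16 [208. 220.] [0.5317 0.3292 0.    ]
scene [[-0.32, 0.752, -0.576, 1.253], [0.947, 0.25, -0.201, 0.213], [-0.0
[... 160 characters left out ...]
. 192.] [ 0.5553 -0.017   0.105 ]
wand 0.84 [420. 203.] [0.4166 0.2851 0.    ]
wand 0.55 [468. 238.] [0.508  0.4539 0.    ]
wand 0.54 [427. 231.] [0.5218 0.3276 0.    ]
dock_floor 0.89 [426. 234.] [0.5377 0.3241 0.006 ]
dock 0.65 [427. 236.] [0.5398 0.3291 0.    ]
stand 0.93 [325. 220.] [0.5837 0.0049 0.    ]
bobbin 0.56 [378. 276.] [0.7247 0.2128 0.    ]
bobbin 0.5 [428. 233.] [0.5283 0.3318 0.    ]
mug 0.55 [452. 275.] [0.6516 0.4194 0.    ]
oil 0.85 [247. 240.] [ 0.7328 -0.2046  0.    ]
oil 0.4 [426. 232.] [0.5279 0.3226 0.    ]
driver 0.57 [197. 181.] [ 0.5689 -0.4768  0.    ]
1.2 [[ 0.9435  0.3314 -0.    ]
 [ 0.3314 -0.9435 -0.    ]
 [-0.      0.     -1.    ]] 0.08557698837989332 0.0187
```

```bash
python3 - <<'E'
import cv2
a=cv2.imread("pics/top1.png")[100:300,120:520];b=cv2.imread("pics/scene1.png")[130:330,150:550]
cv2.imwrite("pics/a.png",cv2.resize(cv2.vconcat([a,b]),None,fx=1.5,fy=1.5,interpolation=cv2.INTER_CUBIC))
E
```

```text
(no output)
```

View pics/a.png

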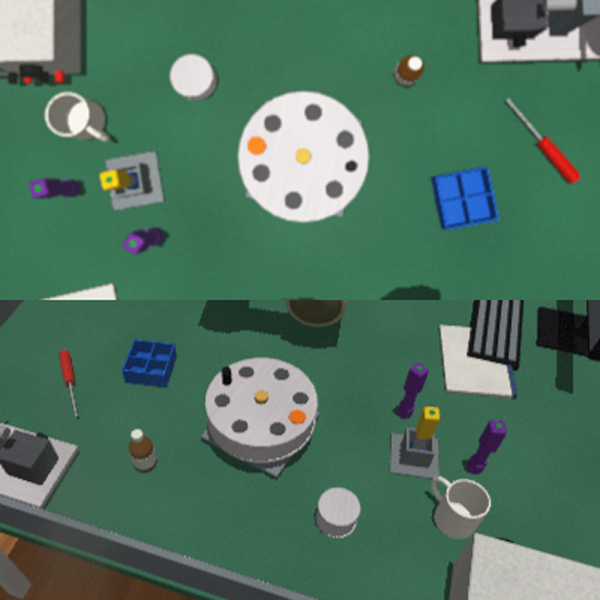

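The pictures show the yellow wand in the grey dock (top view about 193,219; scene about 436,207). Possible confusions are the purple wands, top (147,225) and (207,260), scene (427,180) and (480,220). I choose the yellow one, because it stands in the dock. The orange tag is at top (291,196), the black peg at (354,210), and the mug at (170,177), close to the dock.

```bash
cat >> h.py <<'E'
RNG={"yellow":((22,120,120),(33,255,255)),"orange":((5,170,150),(17,255,255))}
def mask(p,c):
    return cv2.inRange(cv2.cvtColor(p["img"],cv2.COLOR_RGB2HSV),*[np.array(x) for x in RNG[c]])
E
python3 - <<'E'
from h import *
np.set_printoptions(precision=4,suppress=True)
for c in("top","scene"):
    p=env.get_image(c)
    # depth point clouds
    H,W=p["depth"].shape;u,v=np.meshgrid(np.arange(W),np.arange(H));K=p["camera_matrix"];d=p["depth"]
    P=np.stack([(u-K[0,2])/K[0,0]*d,(v-K[1,2])/K[1,1]*d,d,np.ones_like(d)],-1)@np.linalg.inv(p["world_to_cam"]).T
    for n in RNG:
        k,l,s,ce=cv2.connectedComponentsWithStats(mask(p,n))
        for i in range(1,k):
            if s[i,4]>20:
                Q=P[l==i][:,:3]; print(c,n,s[i],ce[i],world(p,*ce[i],.109),Q[:,2].max())
                if n=="yellow":
                    T=Q[(Q[:,2]>.148)&(Q[:,2]<.165)];
                    if len(T)>4: print("  top",len(T),T.mean(0),T.min(0),T.max(0),cv2.minAreaRect((T[:,:2]*1000).astype(np.float32)))
    # reel flange circle
    z=P[...,2];m=(z>.098)&(z<.112)&(P[...,0]>.4)&(P[...,0]<.75)&(abs(P[...,1])<.16)
    Q=P[m][:,:2].astype(np.float32);print(c,"flange",cv2.minEnclosingCircle(Q),np.median(P[m][:,2]),len(Q))
    m=(z>.13)&(z<.16)&(P[...,0]>.4)&(P[...,0]<.75)&(abs(P[...,1])<.16)
    Q=P[m];print(c,"crank",len(Q),Q.mean(0) if len(Q) else 0)
    m=(z>.05)&(z<.068)&(P[...,0]>.47)&(P[...,0]<.6)&(P[...,1]>.25)&(P[...,1]<.4)
    Q=P[m];print(c,"rim",len(Q),cv2.minAreaRect((Q[:,:2]*1000).astype(np.float32)) if len(Q)>3 else 0)
    if c=="top": cr=cv2.resize(p["img"][195:245,170:240],None,fx=4,fy=4)
    else: cr=np.hstack([cr,cv2.resize(p["img"][195:245,395:465],None,fx=4,fy=4)]); cv2.imwrite("pics/crop.png",cr[...,::-1])
E
```

```text
top yellow [318 200   8   8  55] [321.6727 203.4364] [ 0.5667 -0.0032  0.109 ] 0.1253224755831901
top yellow [186 213  14  14 140] [192.9071 219.4143] [0.5329 0.3393 0.109 ] 0.16125351527107967
  top 124 [0.5312 0.3235 0.1558] [0.5154 0.309  0.1506] [0.5481 0.3401 0.1613] ((531.5682983398438, 325.051025390625), (30.231571197509766, 29.948707580566406), 8.694656372070312)
top orange [    0     0   640   128 42057] [285.2527  34.4936] [1.0313 0.0846 0.109 ] 1.1773094818399843
top orange [286 192  11  11  92] [290.6848 196.5761] [0.587  0.0786 0.109 ] 0.11519893670852466
top orange [  28  212   36  140 2334] [ 40.9961 297.9876] [0.3366 0.7408 0.109 ] 1.1773094818399843
top orange [ 587  289   22   72 1120] [597.1688 324.4429] [ 0.237 -0.704  0.109] 1.1773094818399843
top flange ((0.5649933815002441, -0.0038775831926614046), 0.11500313878059387) 0.1059503034252176 5647
top crank 50 [ 0.5443 -0.086   0.1451  1.    ]
top rim 152 ((530.9952392578125, 324.2696533203125), (55.93452453613281, 56.596927642822266), 8.246392250061035)
scene yellow [432 201  11  10  81] [437.3457 205.2346] [0.4976 0.3295 0.109 ] 0.16133709186323042
  top 80 [0.5365 0.3233 0.1565] [0.5183 0.3077 0.1505] [0.5513 0.3383 0.1613] ((535.4819946289062, 324.01031494140625), (29.42986297607422, 27.583086013793945), 15.092989921569824)
scene orange [343 204  11   8  72] [347.8889 207.5278] [0.5901 0.0779 0.109 ] 1.0241397637955791
scene flange ((0.5667511224746704, -0.003958915360271931), 0.11712375283241272) 0.10629596426291765 3375
scene crank 44 [ 0.5501 -0.0862  0.1422  1.    ]
scene rim 188 ((534.162353515625, 323.2185363769531), (60.33613967895508, 56.93449401855469), 8.057125091552734)
```

View pics/crop.png

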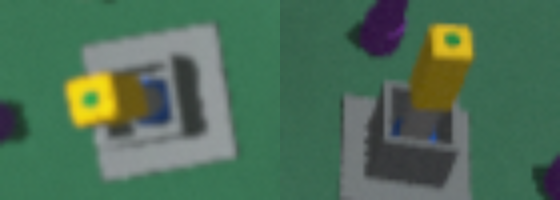

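The crop confirms the yellow wand standing head down in the dock, with the blue head visible inside the cup. I move there now.

Emit:
servo_tool(
  deltas="1 15 -17 0 0 0 0;1 25 -28 0 0 0 0;1 25 -28 0 0 0 0;1 25 -28 0 0 0 0;1 25 -28 0 0 0 0;1 25 -28 0 0 0 0;1 25 -28 0 0 0 0;1 25 -28 0 0 0 0",
  newtons=60,
)

```text
time_s: 1.97
position: [0.2912, -0.2533, 0.2315]
tool_rot: [[0.944, 0.331, 0.0], [0.331, -0.944, -0.0], [0.0, 0.001, -1.0]]
ft_force: [1.0, -0.1, -0.2]
grip_width: 0.0857
gripper_force: 0.0
```

Emit:
servo_tool(
  deltas="1 25 -28 0 0 0 0;1 25 -28 0 0 0 0;1 25 -28 0 0 0 0;1 25 -28 0 0 0 0;1 25 -28 0 0 0 0;1 25 -28 0 0 0 0;1 25 -28 0 0 0 0;1 25 -28 0 0 0 0",
)

```text
time_s: 2.63
position: [0.4057, 0.0246, 0.2316]
tool_rot: [[0.943, 0.332, 0.001], [0.332, -0.943, -0.0], [0.001, 0.0, -1.0]]
ft_force: [0.2, -1.1, -0.3]
grip_width: 0.0854
gripper_force: 0.0
```

Emit:
servo_tool(
  deltas="1 25 -28 0 0 0 0;1 25 -28 0 0 0 0;1 25 -28 0 0 0 0;1 25 -28 0 0 0 0;1 25 -28 0 0 0 0;1 25 -28 0 0 0 0;1 25 -28 0 0 0 0;1 0 0 0 0 0 0.097",
)

```text
time_s: 3.3
position: [0.5067, 0.2704, 0.2304]
tool_rot: [[0.97, 0.243, 0.0], [0.243, -0.97, 0.001], [0.001, -0.001, -1.0]]
ft_force: [-1.2, -0.8, -0.4]
grip_width: 0.0853
gripper_force: 0.0
```

Emit:
servo_tool(
  deltas="1 0 0 0 0 0 0.097;1 0 0 0 0 0 0",
)

```text
time_s: 3.47
position: [0.5055, 0.2662, 0.2309]
tool_rot: [[0.99, 0.141, -0.001], [0.141, -0.99, -0.0], [-0.001, 0.0, -1.0]]
ft_force: [-0.4, 0.3, 0.3]
grip_width: 0.0853
gripper_force: 0.0
```

Emit:
servo_tool(
  deltas="1 17 -27 0 0 0 0;1 17 -26.5 0 0 0 0;1 0 0 30 0 0 0;1 0 0 30 0 0 0;1 0 0 30 0 0 0;1 0 0 20 0 0 0;1 0 0 14 0 0 0;1 0 0 0 0 0 0",
)

```text
time_s: 4.13
position: [0.5303, 0.3225, 0.1043]
tool_rot: [[0.989, 0.145, -0.005], [0.145, -0.989, -0.002], [-0.006, 0.001, -1.0]]
ft_force: [0.0, 0.9, 0.2]
grip_width: 0.0857
gripper_force: 0.0
```

Emit:
servo_tool(
  deltas="0.2 0 0 0 0 0 0;0.2 0 0 0 0 0 0;0.2 0 0 0 0 0 0;0.2 0 0 0 0 0 0;0.2 0 0 0 0 0 0;0.2 0 0 0 0 0 0",
  newtons=60,
)

```text
time_s: 4.63
position: [0.5319, 0.3237, 0.1085]
tool_rot: [[0.99, 0.144, 0.002], [0.144, -0.99, 0.001], [0.002, -0.001, -1.0]]
ft_force: [-1.5, -0.1, 5.2]
grip_width: 0.03
gripper_force: 57.5
```

Emit:
servo_tool(
  deltas="0.2 0 0 -8 0 0 0;0.2 0 0 -20 0 0 0;0.2 0 0 -30 0 0 0;0.2 0 0 -35 0 0 0;0.2 0 0 -35 0 0 0;0.2 0 0 -30 0 0 0;0.2 0 0 0 0 0 0;0.2 0 0 0 0 0 0",
)

```text
time_s: 5.3
position: [0.5317, 0.3234, 0.267]
tool_rot: [[0.99, 0.143, 0.003], [0.143, -0.99, 0.001], [0.003, -0.0, -1.0]]
ft_force: [-0.9, 0.2, -2.0]
grip_width: 0.0299
gripper_force: 57.4
```

```bash
python3 - <<'E'
from h import *
p=env.get_image("scene");o=env.observe();print(o["position"],o["time_s"],o["ft_force"])
save(p,"lift.png")
h=cv2.cvtColor(p["img"],cv2.COLOR_RGB2HSV)
X=np.array([.532,.324,o["position"][2]-.1025]);print(pix(p,X),pix(p,X+[0,0,.08]))
u,v=pix(p,X).astype(int);cv2.imwrite("pics/liftc.png",cv2.resize(p["img"][v-70:v+50,u-60:u+60,::-1],None,fx=4,fy=4))
E
```

```text
[0.53121683 0.32322041 0.26505654] 5.35 [ 0.12311716 -0.41188873 -2.60944866]
[438.29199112 202.72097413] [445.63734796 184.65595668]
```

View pics/liftc.png

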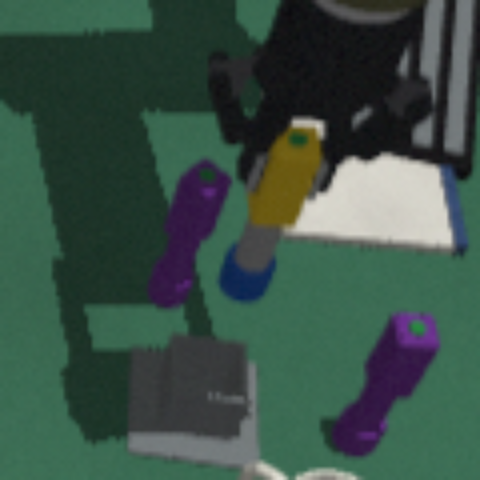

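The wand is gripped straight, with the head bottom at crop (246,288), which matches the prediction. I go to the spot behind the crank peg.

Emit:
servo_tool(
  deltas="0.2 -3.7 17.5 0 0 0 0;0.2 -7.4 34.5 0 0 0 0;0.2 -7.4 34.5 0 0 0 0;0.2 -7.4 34.5 0 0 0 0;0.2 -7.4 34.5 0 0 0 0;0.2 -7.4 34.5 0 0 0 0;0.2 -7.4 34.5 0 0 0 0;0.2 -7.4 34.5 0 0 0 0",
)

```text
time_s: 6.02
position: [0.5126, 0.0576, 0.2637]
tool_rot: [[0.99, 0.143, -0.004], [0.143, -0.99, 0.0], [-0.004, -0.001, -1.0]]
ft_force: [0.5, 0.4, -1.2]
grip_width: 0.0299
gripper_force: 57.5
```

Emit:
servo_tool(
  deltas="0.2 -7.4 34.5 0 0 0 0;0.2 -7.4 34.5 0 0 0 0;0.2 -7.4 34.5 0 0 0 0;0.2 -3.7 17 0 0 0 0;0.2 0 0 0 0 0 0;0.2 0 0 0 0 0 0",
)

```text
time_s: 6.52
position: [0.5048, -0.0643, 0.2639]
tool_rot: [[0.99, 0.141, -0.003], [0.141, -0.99, 0.001], [-0.003, -0.002, -1.0]]
ft_force: [-0.2, -0.3, -1.6]
grip_width: 0.0298
gripper_force: 57.5
```

```bash
python3 - <<'E'
from h import *
p=env.get_image("top");o=env.observe();print(o["position"],o["tool_rot"].round(3) if hasattr(o["tool_rot"],"round") else o["tool_rot"],o["time_s"])
k,l,s,ce=cv2.connectedComponentsWithStats(mask(p,"orange"))
for i in range(1,k):
    if 20<s[i,4]<200: X=world(p,*ce[i],.109);print(ce[i],X,np.degrees(np.arctan2(X[1]+.004,X[0]-.565)))
save(p,"push.png");print(pix(p,[.5431,-.0861,.145]))
cv2.imwrite("pics/pushc.png",cv2.resize(p["img"][150:260,250:400,::-1],None,fx=4,fy=4))
E
```

```text
[ 0.50491721 -0.06345224  0.26420464] [[ 0.99   0.143 -0.002]
 [ 0.143 -0.99   0.001]
 [-0.002 -0.002 -1.   ]] 6.5667
[290.67741935 196.6344086 ] [0.58683347 0.07859042 0.109     ] 75.19212732211723
[354.24646723 211.09267516]
```

View pics/pushc.png

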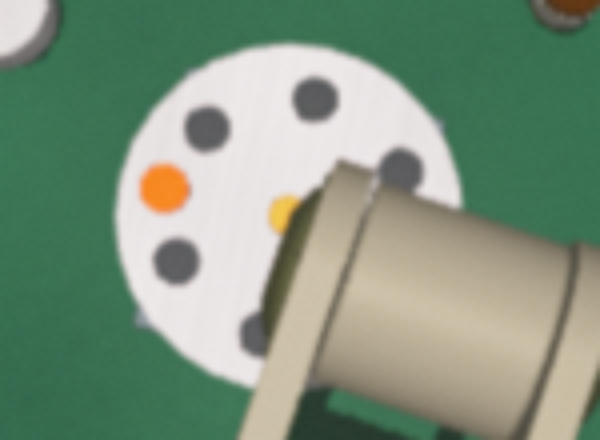

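```bash
cat >> h.py <<'E'
C=np.array([.565,-.004]);R=np.array([[.99,.143],[.143,-.99]])
def rows(ths,start,r=.085):
    q=np.array(start)
    for t in ths:
        X=C+r*np.array([np.cos(np.radians(t)),np.sin(np.radians(t))]);d=R.T@(X-q)*1000;q=X
        print("%.1f %.1f"%tuple(d),round(t,1))
E
python3 - <<'E'
from h import *
inc=[2,2,2,1.5,1.5,1.5,1.5,1.5,2,2.5,3,3.5,4,4.5,5,5.5,6,6.5,7,7.5,7.5]
rows(225+np.cumsum(inc),[.5049,-.0641])
E
```

```text
1.8 2.3 227.0
1.9 2.3 229.0
2.0 2.2 231.0
1.5 1.6 232.5
1.6 1.6 234.0
1.6 1.5 235.5
1.7 1.5 237.0
1.7 1.4 238.5
2.3 1.9 240.5
3.0 2.2 243.0
3.7 2.5 246.0
4.5 2.6 249.5
5.3 2.7 253.5
6.2 2.6 258.0
7.1 2.3 263.0
8.0 1.8 268.5
8.8 1.0 274.5
9.6 0.1 281.0
10.3 -1.1 288.0
10.8 -2.6 295.5
10.4 -4.0 303.0
```

Emit:
servo_tool(
  deltas="0.2 0 0 10 0 0 0;0.2 0 0 14 0 0 0;0.2 0 0 12 0 0 0;0.2 0 0 4 0 0 0;0.2 0 0 0 0 0 0;0.2 0 0 0 0 0 0",
)

```text
time_s: 7.07
position: [0.5055, -0.0632, 0.2255]
tool_rot: [[0.99, 0.144, -0.0], [0.144, -0.99, 0.0], [-0.0, -0.0, -1.0]]
ft_force: [-0.1, 0.5, -0.4]
grip_width: 0.0299
gripper_force: 57.6
```

Emit:
servo_tool(
  deltas="0.2 1.8 2.3 0 0 0 0;0.2 1.9 2.3 0 0 0 0;0.2 2 2.2 0 0 0 0;0.2 1.5 1.6 0 0 0 0;0.2 1.6 1.6 0 0 0 0;0.2 1.6 1.5 0 0 0 0;0.2 1.7 1.5 0 0 0 0;0.2 1.7 1.4 0 0 0 0",
)

```text
time_s: 7.73
position: [0.5212, -0.0762, 0.2253]
tool_rot: [[0.99, 0.143, -0.0], [0.143, -0.99, 0.0], [-0.0, -0.0, -1.0]]
ft_force: [-0.1, 0.2, -2.2]
grip_width: 0.0299
gripper_force: 57.6
```

Emit:
servo_tool(
  deltas="0.2 2.3 1.9 0 0 0 0;0.2 3 2.2 0 0 0 0;0.2 3.7 2.5 0 0 0 0;0.2 4.5 2.6 0 0 0 0;0.2 5.3 2.7 0 0 0 0;0.2 6.2 2.6 0 0 0 0;0.2 7.1 2.3 0 0 0 0;0.2 8 1.8 0 0 0 0",
)

```text
time_s: 8.4
position: [0.5642, -0.089, 0.2253]
tool_rot: [[0.99, 0.143, -0.0], [0.143, -0.99, 0.0], [-0.0, -0.0, -1.0]]
ft_force: [0.2, -0.2, -1.3]
grip_width: 0.0299
gripper_force: 57.6
```

Emit:
servo_tool(
  deltas="0.2 8.8 1 0 0 0 0;0.2 9.6 0.1 0 0 0 0;0.2 10.3 -1.1 0 0 0 0;0.2 10.8 -2.6 0 0 0 0;0.2 10.4 -4 0 0 0 0;0.2 4 -2 0 0 0 0",
)

```text
time_s: 8.9
position: [0.6169, -0.072, 0.2249]
tool_rot: [[0.99, 0.144, 0.0], [0.144, -0.99, 0.0], [0.0, -0.0, -1.0]]
ft_force: [-0.5, 0.7, -1.7]
grip_width: 0.0299
gripper_force: 57.6
```

```bash
cat >> h.py <<'E'
def tag(c):
    p=env.get_image(c);t=env.observe()["time_s"]-.05
    k,l,s,ce=cv2.connectedComponentsWithStats(mask(p,"orange"))
    for i in range(1,k):
        if 25<s[i,4]<200:
            X=world(p,*ce[i],.109);d=X[:2]-C
            if .06<np.hypot(*d)<.11: print(c,round(t,3),s[i,4],np.hypot(*d).round(4),np.degrees(np.arctan2(d[1],d[0])).round(2))
E
python3 - <<'E'
from h import *
tag("top");tag("scene");o=env.observe();print(o["position"],o["time_s"])
E
```

```text
top 8.9 51 0.0893 147.55
scene 8.95 59 0.0808 153.33
[ 0.61611483 -0.07215904  0.22487945] 9.0
```

Emit:
servo_tool(
  deltas="0.2 0 0 0 0 0 0;0.2 0 0 0 0 0 0;0.2 0 0 0 0 0 0;0.2 0 0 0 0 0 0",
)

```text
time_s: 9.33
position: [0.6153, -0.0728, 0.2255]
tool_rot: [[0.99, 0.143, 0.0], [0.143, -0.99, -0.0], [0.0, 0.0, -1.0]]
ft_force: [-0.0, -0.7, -0.8]
grip_width: 0.0302
gripper_force: 57.5
```

```bash
python3 - <<'E'
from h import *
tag("top");tag("scene");tag("top")
E
cat >> h.py <<'E'
A=np.arange(0,360,.5)
def prof(p,img,occ=True):
    out=[];ok=[]
    for r in (.065,.075,.085,.095,.103):
        X=np.stack([C[0]+r*np.cos(np.radians(A)),C[1]+r*np.sin(np.radians(A)),np.full(A.size,.105),np.ones(A.size)])
        c=p["world_to_cam"]@X;uv=p["camera_matrix"]@c[:3];uv=(uv[:2]/uv[2]).astype(np.float32)
        g=cv2.remap(img.astype(np.float32),uv[:1],uv[1:],cv2.INTER_LINEAR)[0]
        d=cv2.remap(p["depth"],uv[:1],uv[1:],cv2.INTER_NEAREST)[0]
        out.append(g);ok.append(np.abs(d-c[2])<.012 if occ else np.full(A.size,True))
    return np.array(out),np.array(ok)
def ang(c,show=True):
    p=env.get_image(c);t=env.observe()["time_s"]-.05
    ref,_=prof(p,cv2.imread("pics/%s1.png"%c)[...,::-1],False)
    g,ok=prof(p,p["img"])
    e=[]
    for k in range(A.size):
        D=np.abs(np.roll(ref,k,1)-g).mean(2);e.append(np.median(D[ok])*.3+np.minimum(D,90)[ok].mean())
    e=np.array(e);k=e.argmin();th=(75.15+A[k])%360
    far=np.abs((A-A[k]+180)%360-180)>15
    print(c,round(t,3),th,"err %.1f 2nd %.1f vis %.2f"%(e[k],e[far].min(),ok.mean()));return t,th
E
python3 - <<'E'
from h import *
ang("top");ang("scene");o=env.observe();print(o["position"],o["time_s"])
E
```

```text
top 9.483 200.15 err 17.4 2nd 20.8 vis 0.52
scene 9.533 25.149999999999977 err 39.3 2nd 42.5 vis 0.86
[ 0.61545954 -0.07262406  0.22537557] 9.5833
```

Emit:
servo_tool(
  deltas="0.2 0 0 0 0 0 0;0.2 0 0 0 0 0 0;0.2 0 0 0 0 0 0;0.2 0 0 0 0 0 0",
)

```text
time_s: 9.92
position: [0.6155, -0.0725, 0.2253]
tool_rot: [[0.99, 0.143, 0.0], [0.143, -0.99, 0.0], [0.0, -0.0, -1.0]]
ft_force: [0.5, 0.3, -1.8]
grip_width: 0.0297
gripper_force: 57.5
```

```bash
python3 - <<'E'
from h import *
ang("top");tag("scene");o=env.observe();print(o["position"],o["time_s"])
E
```

```text
top 9.917 59.14999999999998 err 19.7 2nd 21.5 vis 0.52
scene 9.967 45 0.0815 -111.36
[ 0.6155557  -0.07253297  0.22534278] 10.0167
```

Emit:
servo_tool(
  deltas="0.2 0 0 2 0 0 0;0.2 0 0 2 0 0 0;0.2 0 0 0 0 0 0;0.2 0 0 0 0 0 0;0.2 0 0 0 0 0 0;0.2 0 0 0 0 0 0;0.2 0 0 0 0 0 0;0.2 3 -2 0 0 0 0",
)

```text
time_s: 10.68
position: [0.6181, -0.0704, 0.2215]
tool_rot: [[0.99, 0.143, 0.0], [0.143, -0.99, -0.0], [0.0, 0.0, -1.0]]
ft_force: [-0.3, -0.1, -0.9]
grip_width: 0.0298
gripper_force: 57.5
```

```bash
cat >> h.py <<'E'
def crank(c):
    p=env.get_image(c);o=env.observe();t=o["time_s"]-.05
    H,W=p["depth"].shape;u,v=np.meshgrid(np.arange(W),np.arange(H));K=p["camera_matrix"];d=p["depth"]
    P=np.stack([(u-K[0,2])/K[0,0]*d,(v-K[1,2])/K[1,1]*d,d,np.ones_like(d)],-1)@np.linalg.inv(p["world_to_cam"]).T
    q=P[...,:2]-C;r=np.hypot(q[...,0],q[...,1])
    m=(P[...,2]>.125)&(P[...,2]<.155)&(r>.065)&(r<.105)&(p["img"].max(2)<70)&(np.hypot(*np.moveaxis(P[...,:2]-np.array(o["position"][:2]),2,0))>.06)
    k,l,s,ce=cv2.connectedComponentsWithStats(m.astype(np.uint8))
    for i in range(1,k):
        if s[i,4]>8:
            x=q[l==i].mean(0)-([.0055,0] if c=="scene" else [0.001,0]);print(c,"crank",round(t,3),s[i,4],"r",np.hypot(*x).round(4),"tag at",((np.degrees(np.arctan2(x[1],x[0]))+180)%360).round(2))
E
python3 - <<'E'
from h import *
crank("top");tag("scene");o=env.observe();print(o["position"],o["time_s"])
E
```

```text
top crank 10.683 28 r 0.0834 tag at 302.3
[ 0.61853016 -0.0698344   0.2213313 ] 10.7833
```

```bash
cat >> h.py <<'E'
def plan(t0,th0,w,a,lead=2,n=8):
    o=env.observe();s=np.arange(1,n+1)/12+o["time_s"]-t0
    print("wand",np.round(o["position"],4),"t",o["time_s"])
    rows(th0+w*s-a/2*s*s+lead,o["position"][:2])
E
python3 - <<'E'
from h import *
plan(10.683,302.3,81.7,5.5)
E
```

```text
wand [ 0.6185 -0.0698  0.2213] t 10.7833
12.2 -8.7 319.2
7.1 -7.0 325.9
6.2 -7.7 332.6
5.3 -8.3 339.2
4.2 -8.8 345.8
3.2 -9.2 352.4
2.1 -9.4 358.9
1.0 -9.6 365.3
```

Emit:
servo_tool(
  deltas="0.2 12 -8.7 0 0 0 0;0.2 7.1 -7 0 0 0 0;0.2 6.2 -7.7 0 0 0 0;0.2 5.3 -8.3 0 0 0 0;0.2 4.2 -8.8 0 0 0 0;0.2 3.2 -9.2 0 0 0 0;0.2 2.1 -9.4 0 0 0 0;0.2 1 -9.6 0 0 0 0",
)

```text
time_s: 11.45
position: [0.6491, 0.0048, 0.2213]
tool_rot: [[0.99, 0.144, -0.0], [0.144, -0.99, 0.0], [-0.0, -0.0, -1.0]]
ft_force: [0.6, 1.4, -1.9]
grip_width: 0.03
gripper_force: 57.5
```

```bash
python3 - <<'E'
from h import *
crank("top");plan(10.683,302.3,81.7,5.5)
E
```

```text
wand [0.6488 0.0066 0.2214] t 11.5
-0.2 -12.5 375.6
-1.7 -9.3 382.0
-2.7 -9.0 388.3
-3.7 -8.6 394.6
-4.6 -8.1 400.9
-5.4 -7.5 407.1
-6.1 -6.8 413.3
-6.8 -6.1 419.5
```

Emit:
servo_tool(
  deltas="0.2 -0.2 -12.5 0 0 0 0;0.2 -1.7 -9.3 0 0 0 0;0.2 -2.7 -9 0 0 0 0;0.2 -3.7 -8.6 0 0 0 0;0.2 -4.6 -8.1 0 0 0 0;0.2 -5.4 -7.5 0 0 0 0;0.2 -6.1 -6.8 0 0 0 0;0.2 -6.8 -6.1 0 0 0 0",
)

```text
time_s: 12.17
position: [0.6077, 0.0671, 0.2214]
tool_rot: [[0.99, 0.143, 0.0], [0.143, -0.99, -0.0], [0.0, 0.0, -1.0]]
ft_force: [-0.4, -0.6, -1.7]
grip_width: 0.03
gripper_force: 57.6
```

```bash
python3 - <<'E'
from h import *
crank("scene");plan(10.683,302.3,81.7,5.5)
E
```

```text
scene crank 12.167 44 r 0.0836 tag at 50.35
wand [0.6065 0.0679 0.2216] t 12.2167
-10.2 -9.1 429.2
-8.1 -3.9 435.3
-8.4 -3.0 441.3
-8.6 -2.1 447.3
-8.7 -1.2 453.2
-8.7 -0.3 459.1
-8.7 0.6 464.9
-8.5 1.4 470.8
```

```bash
cat >> h.py <<'E'
def fit(M,k=.06,lead=2,n=8):
    from scipy.optimize import least_squares
    t,y=np.array(M).T;e=lambda x,t:x[0]+(x[1]+x[2])*(1-np.exp(-k*(t-t[0] if 0 else t-T0)))/k-x[2]*(t-T0)
    T0=t[0]; x=least_squares(lambda x:np.append(e(x,t)-y,(x[2]-38)/10),[y[0],90,38]).x
    o=env.observe();tn=o["time_s"];print("res",(e(x,t)-y).round(1),"x",x.round(1),"now",e(x,tn).round(1),"w",((x[1]+x[2])*np.exp(-k*(tn-T0))-x[2]).round(1),"wand",np.degrees(np.arctan2(o["position"][1]-C[1],o["position"][0]-C[0])).round(1),"t",tn)
    rows(e(x,tn+np.arange(1,n+1)/12)+lead,o["position"][:2])
M=[(8.9,147.55),(9.483,200.15),(10.683,302.3),(12.167,410.35)]
E
python3 - <<'E'
from h import *
fit(M)
E
```

```text
res [ 0.1  0.5 -1.1  0.5] x [147.6  93.2  44.5] now 414.3 w 68.4 wand 60.0 t 12.2167
-1.1 -3.3 422.0
-7.0 -4.6 427.6
-7.3 -3.9 433.2
-7.6 -3.1 438.7
-7.8 -2.3 444.2
-7.9 -1.6 449.6
-8.0 -0.8 455.0
-7.9 -0.1 460.4
```

Emit:
servo_tool(
  deltas="0.2 -1.1 -3.3 0 0 0 0;0.2 -7 -4.6 0 0 0 0;0.2 -7.3 -3.9 0 0 0 0;0.2 -7.6 -3.1 0 0 0 0;0.2 -7.8 -2.3 0 0 0 0;0.2 -7.9 -1.6 0 0 0 0;0.2 -8 -0.8 0 0 0 0;0.2 -7.9 -0.1 0 0 0 0",
)

```text
time_s: 12.88
position: [0.5507, 0.0781, 0.2214]
tool_rot: [[0.99, 0.143, 0.0], [0.143, -0.99, -0.0], [0.0, 0.0, -1.0]]
ft_force: [0.9, -0.8, -1.0]
grip_width: 0.0298
gripper_force: 57.5
```

```bash
python3 - <<'E'
from h import *
crank("scene");fit(M)
E
```

```text
scene crank 12.883 43 r 0.0843 tag at 97.82
res [ 0.1  0.5 -1.1  0.5] x [147.6  93.2  44.5] now 461.6 w 63.6 wand 100.6 t 12.9333
-12.2 -0.2 468.9
-7.6 1.8 474.1
-7.3 2.4 479.3
-7.0 3.1 484.4
-6.6 3.6 489.5
-6.2 4.2 494.6
-5.8 4.7 499.6
-5.3 5.1 504.6
```

Emit:
servo_tool(
  deltas="0.2 -12 -0.2 0 0 0 0;0.2 -7.6 1.8 0 0 0 0;0.2 -7.3 2.4 0 0 0 0;0.2 -7 3.1 0 0 0 0;0.2 -6.6 3.6 0 0 0 0;0.2 -6.2 4.2 0 0 0 0;0.2 -5.8 4.7 0 0 0 0;0.2 -5.3 5.1 0 0 0 0",
)

```text
time_s: 13.6
position: [0.4975, 0.0448, 0.2213]
tool_rot: [[0.99, 0.143, 0.0], [0.143, -0.99, -0.0], [0.0, 0.0, -1.0]]
ft_force: [-0.4, 1.1, -2.1]
grip_width: 0.0298
gripper_force: 57.6
```

```bash
python3 - <<'E'
from h import *
crank("scene");M.append((12.883,457.82));fit(M)
E
```

```text
scene crank 13.6 47 r 0.0851 tag at 140.34
res [ 0.1  0.5 -1.1  0.3  0.2] x [147.7  93.3  45.8] now 505.0 w 58.8 wand 144.8 t 13.65
-8.0 6.9 511.8
-4.0 5.9 516.7
-3.5 6.2 521.5
-2.9 6.4 526.2
-2.3 6.6 530.9
-1.8 6.7 535.6
-1.2 6.7 540.2
-0.7 6.8 544.8
```

Emit:
servo_tool(
  deltas="0.2 -7.2 5.7 0 0 0 0;0.2 -4 5.9 0 0 0 0;0.2 -3.5 6.2 0 0 0 0;0.2 -2.9 6.4 0 0 0 0;0.2 -2.3 6.6 0 0 0 0;0.2 -1.8 6.7 0 0 0 0;0.2 -1.2 6.7 0 0 0 0;0.2 -0.7 6.8 0 0 0 0",
)

```text
time_s: 14.32
position: [0.4819, -0.0092, 0.2213]
tool_rot: [[0.99, 0.143, 0.0], [0.143, -0.99, 0.0], [0.0, -0.0, -1.0]]
ft_force: [-0.3, -0.1, -1.6]
grip_width: 0.0298
gripper_force: 57.6
```

```bash
python3 - <<'E'
from h import *
crank("scene");M+=[(12.883,457.82),(13.6,500.34)];fit(M)
E
```

```text
scene crank 14.317 46 r 0.0873 tag at 179.9
res [ 0.   0.6 -0.9  0.1 -0.4  0.6] x [147.6  93.7  50.1] now 543.8 w 53.5 wand -175.8 t 14.3667
-2.1 8.7 550.2
0.5 6.5 554.6
1.0 6.4 558.9
1.4 6.2 563.3
1.9 6.0 567.5
2.3 5.8 571.7
2.7 5.6 575.9
3.0 5.3 580.1
```

Emit:
servo_tool(
  deltas="0.2 -2 7.5 0 0 0 0;0.2 0.5 6.5 0 0 0 0;0.2 1 6.4 0 0 0 0;0.2 1.4 6.2 0 0 0 0;0.2 1.9 6 0 0 0 0;0.2 2.3 5.8 0 0 0 0;0.2 2.7 5.6 0 0 0 0;0.2 3 5.3 0 0 0 0",
)

```text
time_s: 15.03
position: [0.5, -0.0562, 0.2213]
tool_rot: [[0.99, 0.143, -0.0], [0.143, -0.99, 0.0], [-0.0, -0.0, -1.0]]
ft_force: [-0.2, 0.3, -1.7]
grip_width: 0.0299
gripper_force: 57.5
```

```bash
python3 - <<'E'
from h import *
crank("scene");M+=[(12.883,457.82),(13.6,500.34),(14.317,539.9)];fit(M)
E
```

```text
scene crank 15.033 44 r 0.087 tag at 216.12
res [-0.   0.7 -0.7  0.1 -0.6  0.1  0.4] x [147.5  94.   52.7] now 579.3 w 48.5 wand -140.5 t 15.0833
3.5 8.1 585.3
3.7 4.6 589.3
4.0 4.3 593.2
4.2 3.9 597.1
4.4 3.6 601.0
4.6 3.3 604.8
4.8 2.9 608.6
4.9 2.6 612.3
```

Emit:
servo_tool(
  deltas="0.2 3.3 7 0 0 0 0;0.2 3.7 4.6 0 0 0 0;0.2 4 4.3 0 0 0 0;0.2 4.2 3.9 0 0 0 0;0.2 4.4 3.6 0 0 0 0;0.2 4.6 3.3 0 0 0 0;0.2 4.8 2.9 0 0 0 0;0.2 4.9 2.6 0 0 0 0",
)

```text
time_s: 15.75
position: [0.5383, -0.0829, 0.2213]
tool_rot: [[0.99, 0.143, -0.0], [0.143, -0.99, 0.0], [-0.0, -0.0, -1.0]]
ft_force: [-0.5, -0.7, -1.6]
grip_width: 0.03
gripper_force: 57.6
```

```bash
python3 - <<'E'
from h import *
crank("scene");M+=[(12.883,457.82),(13.6,500.34),(14.317,539.9),(15.033,576.12)];fit(M)
E
```

```text
scene crank 15.75 51 r 0.0852 tag at 249.71
res [-0.1  0.7 -0.6  0.2 -0.6  0.   0.2  0.3] x [147.4  94.1  54. ] now 611.8 w 43.9 wand -108.1 t 15.8
6.9 4.8 617.5
5.1 1.7 621.1
5.1 1.4 624.6
5.1 1.1 628.2
5.1 0.7 631.6
5.1 0.4 635.1
5.0 0.1 638.5
5.0 -0.2 641.8
```

Emit:
servo_tool(
  deltas="0.2 6.5 4.2 0 0 0 0;0.2 5.1 1.7 0 0 0 0;0.2 5.1 1.4 0 0 0 0;0.2 5.1 1.1 0 0 0 0;0.2 5.1 0.7 0 0 0 0;0.2 5.1 0.4 0 0 0 0;0.2 5 0.1 0 0 0 0;0.2 5 -0.2 0 0 0 0",
)

```text
time_s: 16.47
position: [0.5812, -0.0859, 0.2213]
tool_rot: [[0.99, 0.143, -0.0], [0.143, -0.99, 0.0], [-0.0, -0.0, -1.0]]
ft_force: [-0.1, 0.4, -1.2]
grip_width: 0.0303
gripper_force: 57.6
```

```bash
python3 - <<'E'
from h import *
p=env.get_image("scene");save(p,"trk.png");o=env.observe();X=np.array(o["position"])-[0,0,.1025];print(X,o["time_s"])
u,v=pix(p,X).astype(int);print(u,v);cv2.imwrite("pics/trkc.png",cv2.resize(p["img"][v-50:v+50,u-60:u+60,::-1],None,fx=5,fy=5))
E
```

```text
[ 0.58182884 -0.08574173  0.11869095] 16.5167
297 190
```

View pics/trkc.png

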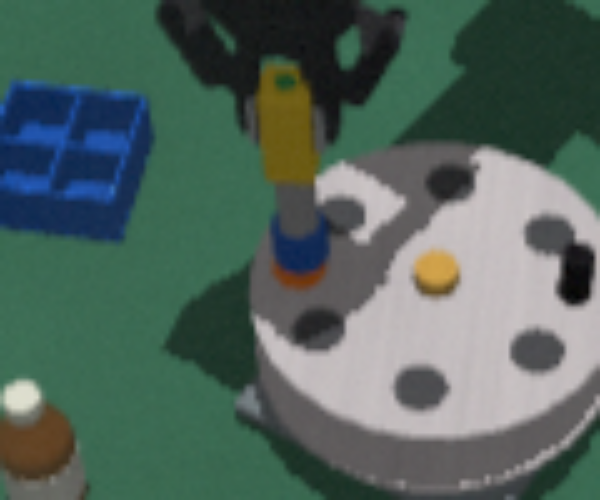

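The view shows the blue head just above the orange tag (crop 300,270), with a visible gap. It has followed the tag for about 5.7 s. I now lift and return to the dock.

Emit:
servo_tool(
  deltas="0.2 4 0 -20 0 0 0;0.2 0 0 -25 0 0 0;0.2 0.3 -15 0 0 0 0;0.2 0.3 -30 0 0 0 0;0.2 0.3 -30 0 0 0 0;0.2 0.3 -30 0 0 0 0;0.2 0.3 -30 0 0 0 0;0.2 0.3 -30 0 0 0 0",
)

```text
time_s: 17.18
position: [0.5621, 0.08, 0.266]
tool_rot: [[0.99, 0.143, -0.0], [0.143, -0.99, 0.0], [-0.0, -0.0, -1.0]]
ft_force: [-0.1, -0.7, -1.5]
grip_width: 0.03
gripper_force: 57.6
```

Emit:
servo_tool(
  deltas="0.2 0.3 -30 0 0 0 0;0.2 0.3 -30 0 0 0 0;0.2 0.3 -30 0 0 0 0;0.2 0.3 -30 0 0 0 0;0.2 0.3 -30 0 0 0 0;0.2 0.3 -30 0 0 0 0;0.2 0.3 -30 0 0 0 0;0.2 0.3 -20 0 0 0 0",
)

```text
time_s: 17.85
position: [0.5309, 0.309, 0.2658]
tool_rot: [[0.989, 0.145, -0.001], [0.145, -0.989, 0.0], [-0.001, -0.001, -1.0]]
ft_force: [0.6, -0.4, -1.3]
grip_width: 0.0299
gripper_force: 57.5
```

Emit:
servo_tool(
  deltas="0.2 0 0 0 0 0 0;0.2 0 0 0 0 0 0",
)

```text
time_s: 18.02
position: [0.5315, 0.3071, 0.2657]
tool_rot: [[0.989, 0.145, -0.001], [0.145, -0.989, -0.0], [-0.001, 0.0, -1.0]]
ft_force: [0.1, 0.3, -1.5]
grip_width: 0.0302
gripper_force: 57.6
```

Emit:
servo_tool(
  deltas="0.2 2.8 -16.4 0 0 0 0;0.2 0 0 20 0 0 0;0.2 0 0 25 0 0 0;0.2 0 0 25 0 0 0;0.2 0 0 15 0 0 0;0.2 0 0 10 0 0 0;0.2 0 0 10 0 0 0;0.2 0 0 10 0 0 0",
)

```text
time_s: 18.68
position: [0.5331, 0.3224, 0.1513]
tool_rot: [[0.99, 0.143, 0.001], [0.143, -0.99, 0.0], [0.001, -0.0, -1.0]]
ft_force: [-0.6, 0.2, -0.8]
grip_width: 0.0302
gripper_force: 57.7
```

Emit:
servo_tool(
  deltas="0.2 0 0 10 0 0 0;0.2 0 0 10 0 0 0;0.2 0 0 8 0 0 0;0.2 0 0 6 0 0 0;0.2 0 0 3 0 0 0;0.2 0 0 2 0 0 0;0.2 0 0 0 0 0 0;0.2 0 0 0 0 0 0",
)

```text
time_s: 19.35
position: [0.5328, 0.3229, 0.1127]
tool_rot: [[0.99, 0.143, 0.001], [0.143, -0.99, 0.0], [0.001, -0.0, -1.0]]
ft_force: [0.5, -0.2, -1.6]
grip_width: 0.0303
gripper_force: 57.7
```

Emit:
servo_tool(
  deltas="0.2 0 0 1 0 0 0;0.2 0 0 1 0 0 0;0.2 0 0 1 0 0 0;0.2 0 0 0.5 0 0 0;0.2 0 0 0 0 0 0;0.2 0 0 0 0 0 0",
)

```text
time_s: 19.85
position: [0.5326, 0.3228, 0.1088]
tool_rot: [[0.99, 0.143, -0.0], [0.143, -0.99, 0.0], [-0.0, -0.0, -1.0]]
ft_force: [0.6, -0.2, -1.8]
grip_width: 0.0301
gripper_force: 57.7
```

Emit:
servo_tool(
  deltas="0.2 0 0 0.5 0 0 0;0.2 0 0 0.5 0 0 0;0.2 0 0 0 0 0 0;0.2 0 0 0 0 0 0",
)

```text
time_s: 20.18
position: [0.5329, 0.3228, 0.1085]
tool_rot: [[0.99, 0.143, 0.001], [0.143, -0.99, 0.0], [0.001, -0.0, -1.0]]
ft_force: [-1.0, 0.2, 5.4]
grip_width: 0.0303
gripper_force: 57.9
```

Emit:
servo_tool(
  deltas="0.2 0 0 0.5 0 0 0;0.2 0 0 0.5 0 0 0;0.2 0 0 0 0 0 0;0.2 0 0 0 0 0 0",
)

```text
time_s: 20.52
position: [0.533, 0.3229, 0.1084]
tool_rot: [[0.99, 0.143, 0.002], [0.143, -0.99, 0.001], [0.002, -0.0, -1.0]]
ft_force: [-2.8, -1.1, 11.2]
grip_width: 0.0301
gripper_force: 58.2
```

On the floor. I back off 1 mm, release and rise.

Emit:
servo_tool(
  deltas="0.2 0 0 -1 0 0 0;0.2 0 0 0 0 0 0;0.5 0 0 0 0 0 0;0.7 0 0 0 0 0 0;1 0 0 0 0 0 0;1 0 0 0 0 0 0;1 0 0 0 0 0 0;1 0 0 0 0 0 0",
)

```text
time_s: 21.18
position: [0.5326, 0.3227, 0.1077]
tool_rot: [[0.99, 0.143, -0.0], [0.143, -0.99, -0.0], [-0.0, 0.0, -1.0]]
ft_force: [0.5, 0.0, 0.6]
grip_width: 0.0855
gripper_force: 0.0
```

Emit:
servo_tool(
  deltas="1 0 0 -10 0 0 0;1 0 0 -20 0 0 0;1 0 0 -30 0 0 0;1 0 0 -30 0 0 0;1 0 0 -30 0 0 0;1 0 0 0 0 0 0;1 0 0 0 0 0 0;1 0 0 0 0 0 0",
)

```text
time_s: 21.85
position: [0.5323, 0.3226, 0.2275]
tool_rot: [[0.99, 0.143, -0.001], [0.143, -0.99, -0.0], [-0.001, 0.0, -1.0]]
ft_force: [0.9, -0.2, -0.4]
grip_width: 0.0856
gripper_force: 0.0
```

```bash
python3 - <<'E'
from h import *
p=env.get_image("scene");o=env.observe();print(o["position"],o["grip_width"],o["time_s"])
print(pix(p,[.532,.324,.156]))
m=mask(p,"yellow");k,l,s,ce=cv2.connectedComponentsWithStats(m);print([c for c,a in zip(ce[1:],s[1:,4]) if a>20])
cv2.imwrite("pics/endc.png",cv2.resize(p["img"][165:285,380:500,::-1],None,fx=4,fy=4))
E
```

```text
[0.53218046 0.32255032 0.2268109 ] 0.08533592077387557 21.9
[437.72819199 204.10756996]
[]
```

View pics/endc.png

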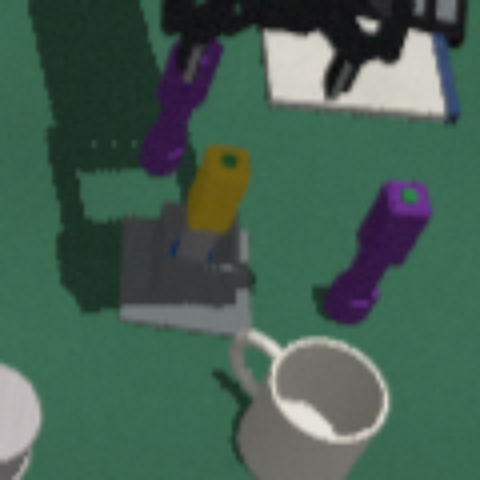

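The wand stands upright in the dock (handle top at crop 230,158), released, with the gripper well above it. The neighbouring things have not moved.

```bash
python3 -c "
from rig import env
print(env.close_job())"
```

```text
the job is handed in; nothing more can be done
None
```

The job is handed in with no verdict returned: by my measurements the wand stayed over the tag for about 5.7 s while the reel coasted at roughly 13 down to 6.7 turns a minute, and it stands released in its dock.

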